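# Balance the beam scale for one cabinet hinge, working it through its arrest lever

### The job

One black cabinet hinge lies in the pan of the locked beam scale: set the scale to it, so that the rest of the batch can be checked against it. Ease the red arrest lever right over, without forcing it on its stop, to free the beam, see how it tips, lock it again and shift the brass sliding weight with a light touch, until the freed beam, left alone for a good two seconds, floats still with its pointer at the index line; then lock the beam again so. Touch the sliding weight only while the beam is locked, never let the beam drop or knock it, and leave the hinge in its pan and the other things on the table alone.

Things in the scene. Friction and masses are not known exactly. Their poses are not given: they have to be found in the camera images.
- scale: single-beam bench scale, fixed; white base 140 x 385 mm, top 30 high, bright beam along y, 10 mm thick, 14 mm high, middle 175 mm above the table. Origin on the table under the beam's pivot, z up. Pan at y = +110 mm, brass sliding weight on the -y arm, beam end y = -175 mm, lever in front (-x). By the beam stand the pivot cheeks (|y| < 13 mm, top 180) and index plate (y -169 to -199, top 199)
- lever (a joint): arrest lever on an upright spindle at x = -50, y = 0 mm of the scale. 0 = locked (fork holds the beam level), 1.2 rad = free; both ends are hard stops. Grows anticlockwise from above (grip moves to the scale's -y). Stays where left; about 1.7 N at the grip moves it. The fork sinks evenly, 8.3 mm per rad; beyond 0.95 rad the beam has its whole swing
- lever_grip (a point): centre of the red upright grip post on the lever's end: 16 mm diameter, from 30 to 75 mm above the table, standing clear in front of the base; the flat lever arm leaves it 36 to 44 mm up, so push the post above that. It runs on a circle of radius 90 mm about the spindle; locked, it is at x = -124, y = +51 mm of the scale, free at x = -124, y = -51 mm
- fork: steel arrest fork under the beam with two rubber pads 45 mm either side of the pivot, raised and lowered by the lever; origin at the scale's origin when locked. Not to be handled
- beam (a joint): tilt of the beam about its pivot, rad; 0 = level (pointer at the index line), positive = pan side up, sliding-weight side down; stops at -0.17 and +0.17. The pivot is a spring flexure: free and at rest, the tilt is 0.0027 rad for each mm that the sliding weight is away from its balance place (negative: not far enough out). Swings die out in about 1 s
- beam_tip (a point): red pointer at the end of the beam's -y arm, 180 mm from the pivot, in front of the white index plate with a black line 3.4 mm high at level
- poise (a joint): place of the sliding weight along the beam, m; 0 = innermost (35 mm from the pivot, balances the empty pan), grows outwards (to the scale's -y) up to 0.085. Stays where left; about 1.6 N along the beam slides it. The balance place for this hinge is not known beforehand (hinges vary: about 0.044 to 0.069)
- poise_mid (a point): centre of the upper part of the brass sliding weight: a block 26 mm (across the beam) x 24 mm (along the beam) x 29 mm high over the beam, flat faces along the beam, from 8 mm to 37 mm above the beam's middle line (top 212 mm above the table); narrow cheeks reach down beside the beam
- pan_floor (a point): centre of the floor of the steel pan, 122 mm diameter, hung on two wires from the beam's +y arm, floor 63 mm above the table when level
- hinge_mid (a point): centre (9 mm up) of the black plastic cabinet door hinge with spring clip, about 95 x 60 x 19 mm, 64 to 100 g, lying loose in the pan
- mallet_head (a point): centre of the head of a blue rubber mallet lying on the table, head 56 mm diameter x 86 mm, handle 260 mm; bystander
- latch_mid (a point): centre of a steel latch plate 38 x 75 x 5 mm lying on the table; bystander
- key_mid (a point): middle of the long arm of a chrome hex key, 90 x 32 mm, 7 mm thick, lying on the table; bystander
- tray_stack: three-level clear plastic tray stack, 320 x 245 mm and 190 mm high, fixed; origin under its centre; bystander
There are look-alikes about, which are no part of the job. What is meant by the part that bears hinge_mid is not blue, purple or white, and is the smaller of those in its own colour.

How it is judged (in metres and radians):
On the way:
1. the freed beam, untouched, floats still at the index line (within 0.010 rad, about 4 mm of the sliding weight) for 1 s (value of joint lever above 0.95 rad and value of joint beam between -0.01 and 0.01 rad and velocity of joint beam between -0.05 and 0.05 rad/s and not (contact force between any of the fingers, the arm and beam above 0.02 N) and horizontal distance between hinge_mid and pan_floor below 0.045 m), for 1 s.
At the end, for the whole second after the job is handed in: The lever is back at its locked end (within 0.06 rad), the beam is level (within 0.010 rad) and still, the sliding weight is still at its balance place (the fork carries under 0.18 N of imbalance, about 6 mm of the weight), and the hinge lies at rest in the pan (value of joint lever below 0.06 rad and value of joint beam between -0.01 and 0.01 rad and velocity of joint beam between -0.05 and 0.05 rad/s and contact force between fork and beam below 0.18 N and horizontal distance between hinge_mid and pan_floor below 0.045 m and linear speed of hinge below 0.02 m/s); the robot touches nothing.
It fails at once if the sliding weight is touched while the beam is not locked (lever beyond 0.12 rad) (contact force between any of the fingers, the arm and poise above 0.2 N and value of joint lever above 0.12 rad).
It fails at once if the beam drops or is knocked (faster than 0.8 rad/s) (velocity of joint beam above 0.8 rad/s or velocity of joint beam below -0.8 rad/s).
It fails at once if the beam, its sliding weight or pan is pushed with more than 12 N, or the lever is forced with more than 30 N (contact force between any of the fingers, the arm and beam above 12 N or contact force between any of the fingers, the arm and lever above 30 N).
It fails at once if the hinge is touched or leaves the pan (contact force between any of the fingers, the arm and hinge above 0.3 N or horizontal distance between hinge_mid and pan_floor above 0.055 m).
It fails at once if mallet, latch plate or hex key is moved by more than 15 mm, or the tray stack is pushed with more than 3 N (distance of any of mallet_head, latch_mid, key_mid from where it was at the start of the episode above 0.015 m or contact force between any of the fingers, the arm and tray_stack above 3 N).
It also fails if it takes over 72 s, if anything falls off the work surface, if the arm or the gripper's body presses on something with over 40 N, if the wrist force passes 120 N, or if a joint passes its speed limit or range.

### The arm

A 7-joint arm with a two-finger parallel gripper is mounted at the origin on the work surface. World frame = base frame: x ahead of the robot, y to its left, z up, the work surface at z = 0. Lengths are in m, angles in degrees, forces in N, time in s.
With the tool pointing down it reaches from about 0.35 to 0.775 m from the base axis. Payload 3.1 kg.
Tool frame: the origin (TCP) lies at the very end of the fingers, on their centre line; the grasp point (between the pads) lies grip_depth behind it (grip_depth is the distance from the TCP to the grasp point, in m); z points along the fingers, y is the direction in which the jaws open and shut (so a half turn about z gives the same grasp; the last joint's range is limited). The gripper opens to 85 mm and grips with 20 to 120 N. Pads are 22 mm wide; open, the fingers measure 114 mm over their backs; the gripper's body (76 mm by 85 mm) begins 54 mm behind the grasp point. The pads swing forward as they close: fully open they stand 13 mm farther back than shut.
Start: joints at [-69.712, 17.813, 0.802, 86.603, -0.252, 75.585, -1.558], TCP at [0.212, 0.508, 0.231] pointing down, gripper open.
Joint ranges: [-154.91, 154.91], [-16.99, 109.72], [-72.82, 74.43], [7.12, 147.25], [-82.49, 262.49], [11.32, 116.49], [-174.64, 174.64]. Speed limits (degrees/s): [159.86, 159.86, 180, 180, 180, 180, 180].

### API

Orientations are given as [roll, pitch, yaw] about the fixed x, y, z axes, in that order (R = Rz(yaw) Ry(pitch) Rx(roll)).
In Python, from rig import get_state, grab_frame, finish_job, grip_depth gives the robot as it stands.
- The arm moves only by the tool servo_tool, never from a script. Its arguments are lists of equal length, an entry for each row: "gripper": the closure, from 0 (fully open) to 1 (shut); "delta_pos": the shift along the tool's x, y, z in units of 30 mm (1.0 is 30 mm), a list of three; "spin": the turn about the tool's z in rad. In form: {"gripper": [gripper, ...], "delta_pos": [[dx, dy, dz], ...], "spin": [spin, ...]}. A call has 1 to 20 rows; each row shifts and turns the commanded pose from where the row before left it, along the tool's axes as they then stand; what a row does not reach is not made up. A row lasts 1/10 s, in which the tool goes at most 50 mm and 8.59 degrees, less where a joint would pass 70% of its speed; a pose out of reach is approached as far as the arm can. A call is refused whole if a number of a shift passes 1 or a number of a turn 0.15, either way. A call with a gripper value outside its range is refused whole. The fingers move at their own pace and stop on an object; "force" is the grip in N (left out, the last holds). Time passes only in rows, so rows that do not move let the fingers close. It gives the time, the measured TCP pose, the force and the opening at its end, in the units of the state.
- get_state(): the state, without advancing time (a new reading comes with each control period).
- grab_frame(name): name is "side" or "top"; returns a dict with "color" (400x640x3 uint8, red, green, blue), "range_z" (400x640 float32, m along the optical axis (not along the pixel's ray), 0 where there is no reading), "mtx" (3x3 intrinsics, pixels), "eye" and "orientation" of the camera in the world. Camera axes: x right, y down, z forward; pixel columns grow to the right and rows downward; lengths in m; the calibration is good to about 2 mm. A picture is of the moment at which its call begins.
- finish_job(): hands the job in, once; it reports no verdict.
The state is a dict: "time": time; "q": joint angles; "joint_velocities": joint speeds; "effort": joint torques, N m; "position": TCP position; "eef_rot": TCP orientation; "force": force on the tool from outside, world axes, zero at the start; "moment": the same for the moment, N m; "gripper_width": opening from 0.0 (shut) to 1.0 (fully open).
Only numpy, scipy, OpenCV 4.12 (cv2) and the standard library are available. Lean on these libraries where they do the work, as an engineer would, in place of code of your own. Each camera call takes 0.05 s, during which the arm holds its last target.

## Working session

There is one attempt and no reset: what is moved stays moved. The work goes in short steps, Python scripts to look and compute and a tool call to move; the robot and the scene stay as the last step left them, time stands still between calls to the robot, and variables do not carry over. Pictures are saved under pics/ and viewed, and the job is handed in when it is done.

Besides the shell and the picture viewer there is one more tool, called by a JSON object that holds its "method" and its "body", one argument or row to a line. servo_tool: Moves the arm, as the interface text tells. Its arguments: {"type":"object","properties":{"gripper":{"type":"array","items":{"type":"number"}},"delta_pos":{"type":"array","items":{"type":"array","items":{"type":"number"}}},"spin":{"type":"array","items":{"type":"number"}},"force":{"type":"number"}},"required":["gripper","delta_pos","spin"]}

```bash
mkdir -p pics; ls
python3 - <<'E'
from rig import *
import cv2,numpy as np
s=get_state();print(s, grip_depth)
for n in("side","top"):
    f=grab_frame(n);np.savez(f"pics/{n}0.npz",**f)
    cv2.imwrite(f"pics/{n}0.png",f["color"][:,:,::-1]);print(n,f["mtx"],f["eye"],f["orientation"])
E
```

```text
pics
{'time': 0.0, 'q': array([-69.71144793,  17.86275183,   0.80022989,  86.69457266,
        -0.25107866,  75.58473091,  -1.55824282]), 'joint_velocities': array([-0.06979037, -0.01607077,  0.00689025, -0.00489808,  0.01216952,
       -0.04359957,  0.02376566]), 'effort': array([ 1.43165744e-04, -3.79913914e+01,  1.46295629e-01, -2.30593461e+01,
        1.23759962e-02,  1.36084476e-02, -2.15224890e-05]), 'position': array([0.21174393, 0.50678873, 0.23018044]), 'eef_rot': array([-1.79859831e+02,  6.24747682e-03,  1.57328450e+02]), 'force': array([ 0.95287082,  0.20824174, -0.95998958]), 'moment': array([-0.0353313 ,  0.01399492,  0.03850696]), 'gripper_width': 0.9946367453077805} 0.0187
side [[448.98244261   0.         322.14758925]
 [  0.         448.98244261 204.71608006]
 [  0.           0.           1.        ]] [0.29809617 1.01245886 1.21268956] [-134.6026915    -0.778936   -163.97523145]
top [[498.66332933   0.         306.62635994]
 [  0.         498.66332933 203.36589466]
 [  0.           0.           1.        ]] [ 0.3252649  -0.03069357  1.53544314] [-1.68734262e+02 -1.54272470e-01 -9.02774131e+01]
```

View pics/side0.png

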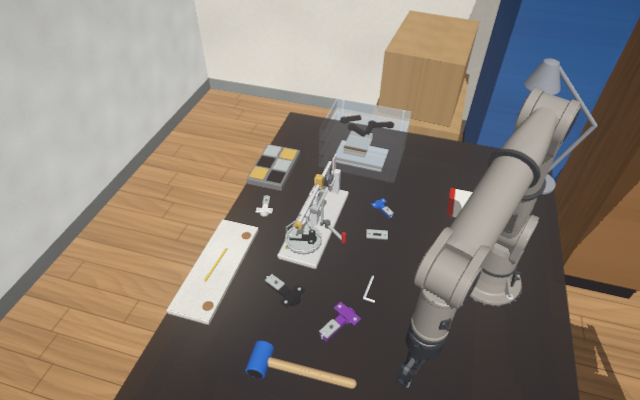

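View pics/top0.png

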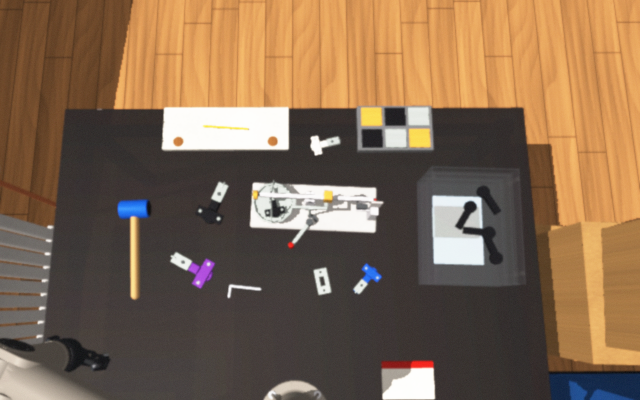

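```bash
cat > h.py <<'E'
import numpy as np,cv2
from scipy.spatial.transform import Rotation as Ro
from rig import *
def cam(f): return f["mtx"],np.array(f["eye"]),Ro.from_euler("xyz",f["orientation"],degrees=True).as_matrix()
def ray(f,uv):
    K,e,R=cam(f); d=np.linalg.inv(K)@np.array([uv[0],uv[1],1.]); return e,R@d
def onz(f,uv,z):
    e,d=ray(f,uv); return e+d*(z-e[2])/d[2]
def proj(f,p):
    K,e,R=cam(f); c=K@(R.T@(np.array(p)-e)); return c[:2]/c[2]
def tri(f1,u1,f2,u2):
    e1,d1=ray(f1,u1);e2,d2=ray(f2,u2);d1/=np.linalg.norm(d1);d2/=np.linalg.norm(d2)
    t=np.linalg.lstsq(np.c_[d1,-d2],e2-e1,rcond=None)[0]
    a=e1+t[0]*d1;b=e2+t[1]*d2; return (a+b)/2,np.linalg.norm(a-b)
def pts(f):
    K,e,R=cam(f);z=f["range_z"];v,u=np.indices(z.shape)
    P=np.stack([(u-K[0,2])/K[0,0]*z,(v-K[1,2])/K[1,1]*z,z],-1)@R.T+e
    P[z<=0]=np.nan; return P
def crop(f,u0,v0,u1,v1,k,name):
    c=cv2.resize(f["color"][v0:v1,u0:u1],None,fx=k,fy=k,interpolation=cv2.INTER_CUBIC);cv2.imwrite("pics/"+name,c[:,:,::-1])
E
python3 - <<'E'
from h import *
for n in("side","top"):
    f=dict(np.load(f"pics/{n}0.npz")); c=f["color"].astype(int)
    P=pts(f);hsv=cv2.cvtColor(f["color"],cv2.COLOR_RGB2HSV)
    red=((hsv[...,0]<8)|(hsv[...,0]>172))&(hsv[...,1]>150)&(hsv[...,2]>80)
    nn,l,st,ce=cv2.connectedComponentsWithStats(red.astype(np.uint8))
    for i in range(1,nn):
        if st[i,4]>4:print(n,"red",st[i],ce[i],np.nanmean(P[l==i],0))
    br=(hsv[...,0]>12)&(hsv[...,0]<28)&(hsv[...,1]>140)&(hsv[...,2]>120)
    nn,l,st,ce=cv2.connectedComponentsWithStats(br.astype(np.uint8))
    for i in range(1,nn):
        if st[i,4]>8 and 0.2<np.nanmean(P[l==i],0)[0]<0.8:print(n,"brass",st[i],ce[i],np.nanmean(P[l==i],0))
    m=(abs(P[...,2]-.03)<.006)&(P[...,0]>.3)&(P[...,0]<.75)&(hsv[...,1]<40)&(hsv[...,2]>150)
    nn,l,st,ce=cv2.connectedComponentsWithStats(m.astype(np.uint8))
    for i in np.argsort(-st[1:,4])[:4]+1: print(n,"base",st[i],ce[i])
    big=(P[...,0]>.25)&(P[...,0]<.75)&(abs(P[...,1])<.25)&m
    q=P[big][:,:2].astype(np.float32);print(cv2.minAreaRect(q),np.median(P[big][:,2]))
f=dict(np.load("pics/top0.npz"));crop(f,240,170,400,260,5,"topc.png")
f=dict(np.load("pics/side0.npz"));crop(f,270,140,400,270,5,"sidec.png")
E
```

```text
side red [448 188   8  27 118] [450.88983051 199.96610169] [ 0.148572   -0.33193327  0.01250712]
side red [342 232   4  11  41] [343.3902439  236.90243902] [0.49283433 0.01586573 0.06195441]
side base [278 216  54  51 648] [307.5617284 249.2345679]
side base [323 190  25  37 507] [333.79289941 204.97238659]
side base [320 319  20  19 176] [329.26704545 328.35227273]
side base [266 274  18  15 138] [274.15217391 281.13768116]
((0.5287978649139404, 0.0060273706912994385), (0.49915391206741333, 0.3164062798023224), 87.0907211303711) 0.031479099154169354
top red [288 242   6   7  34] [290.41176471 245.        ] [0.49332887 0.01264087 0.06042927]
top red [381 360  53   8 373] [407.31367292 363.70509383] [ 0.14828966 -0.32946974  0.00957101]
top brass [253 191   5   8  30] [255.1 194.2] [0.62073343 0.10689385 0.18503076]
top brass [324 191   9  11  75] [327.90666667 196.44      ] [ 0.60843629 -0.09352652  0.20886817]
top brass [ 19 195   6  14  37] [ 21.08108108 200.59459459] [ 0.79950287  1.29476962 -0.75018382]
top base [ 308  201   68   32 1256] [342.77547771 218.9116242 ]
top base [289 185  87  14 642] [335.69003115 190.36292835]
top base [250 203  59  27 539] [280.52133581 220.92393321]
top base [171 253  21  17 168] [180.86904762 261.07738095]
((0.5287162065505981, 0.005957692861557007), (0.4992389380931854, 0.316435307264328), 87.35181427001953) 0.029714389157570187
```

```bash
sleep 0
```

```text
(no output)
```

View pics/topc.png

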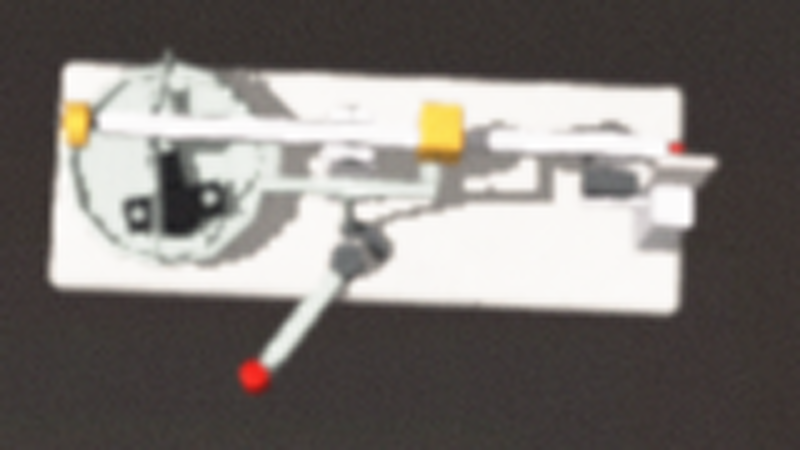

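View pics/sidec.png

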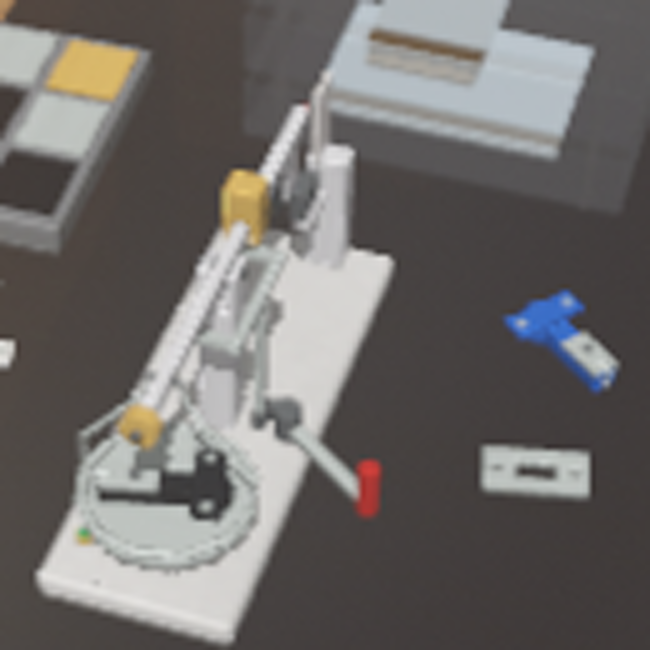

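Run:
```python
from h import *
t=dict(np.load("pics/top0.npz"));s=dict(np.load("pics/side0.npz"))
C=[(252.2,183.0),(376.5,187.6),(375.8,232),(250,228)]
C=[onz(t,(u-.4,v-.4),.03)[:2] for u,v in C];print(np.round(C,4))
(c,sz,a)=cv2.minAreaRect(np.array(C,np.float32));print(c,sz,a)
print("grip top",onz(t,(290.4,245.0),.072), tri(t,(290.4,245),s,(343.4,235)))
print("poise top view",onz(t,(327.9,196.4),.207))
print("panbrass",onz(t,(255.1,194.2),.175))
```

```text
[[ 0.6916  0.1336]
 [ 0.6753 -0.2518]
 [ 0.5366 -0.2452]
 [ 0.5506  0.138 ]]
(0.6129574179649353, -0.05610686540603638) (0.3857337236404419, 0.14105750620365143) 87.58207702636719
grip top [0.49202086 0.01231654 0.072     ] (array([0.4931858 , 0.01248363, 0.06786743]), np.float64(0.0013818708970661394))
poise top view [ 0.60896853 -0.09359993  0.207     ]
panbrass [0.62294798 0.10802549 0.175     ]
```

Run:
```python
from h import *
t=dict(np.load("pics/top0.npz"));s=dict(np.load("pics/side0.npz"))
print("tip top",onz(t,(375.0,199.3),.175))
hs=cv2.cvtColor(s["color"],cv2.COLOR_RGB2HSV);P=pts(s)
m=(hs[...,0]>12)&(hs[...,0]<30)&(hs[...,1]>100)&(hs[...,2]>90)
nn,l,st,ce=cv2.connectedComponentsWithStats(m.astype(np.uint8))
for i in range(1,nn):
    p=np.nanmean(P[l==i],0)
    if st[i,4]>8 and .4<p[0]<.75 and abs(p[1])<.3: print(st[i],ce[i],p)
Pt=pts(t);ht=cv2.cvtColor(t["color"],cv2.COLOR_RGB2HSV)
m=(abs(Pt[...,2]-.178)<.012)&(Pt[...,0]>.55)&(Pt[...,0]<.66)&(ht[...,1]<40)&(Pt[...,1]>-.25)&(Pt[...,1]<.15)
q=Pt[m];print(m.sum(),q[:,1].min(),q[:,1].max(),np.median(q[:,2]));
k=abs(q[:,0]-np.polyval(np.polyfit(q[:,1],q[:,0],1),q[:,1]))<.006
print("beam line x=a y+b",np.polyfit(q[k,1],q[k,0],1),k.sum())
```

```text
tip top [ 0.60697755 -0.22630601  0.175     ]
[314 174  10  15  97] [318.32989691 179.78350515] [ 0.61986172 -0.1096628   0.1825759 ]
[294 221   8   8  40] [297.85  224.625] [0.62105206 0.11150738 0.18247852]
557 -0.24087252907839513 0.09710420521119471 0.18062905554733066
beam line x=a y+b [0.05011585 0.61603342] 434
```

{"method": "servo_tool", "body": {
  "gripper": [0.67, 0.67, 0.67, 0.67, 0.67, 0.67, 0.67, 0.67, 0.67, 0.67],
  "delta_pos": [
    [0, 0, 0],
    [0, 0, 0],
    [0, 0, 0],
    [-0.2, -0.9, 0],
    [-0.2, -0.9, 0],
    [-0.2, -0.9, 0],
    [-0.2, -0.9, 0],
    [-0.2, -0.9, 0],
    [0, 0, 0],
    [0, 0, 0]
  ],
  "spin": [-0.1, -0.1, -0.1, -0.05, 0, 0, 0, 0, 0, 0],
  "force": 20
}}

```text
time: 1.1
position: [0.2344, 0.3708, 0.2312]
eef_rot: [180.0, -0.0, 177.3]
force: [-0.7, -0.3, -0.2]
gripper_width: 0.33
```

{"method": "servo_tool", "body": {
  "gripper": [0.67, 0.67, 0.67, 0.67, 0.67, 0.67, 0.67, 0.67, 0.67, 0.67, 0.67, 0.67, 0.67, 0.67, 0.67],
  "delta_pos": [
    [-0.705, -0.885, 0],
    [-0.705, -0.885, 0],
    [-0.705, -0.885, 0],
    [-0.705, -0.885, 0],
    [-0.705, -0.885, 0],
    [-0.705, -0.885, 0],
    [-0.705, -0.885, 0],
    [-0.705, -0.885, 0],
    [-0.705, -0.885, 0],
    [-0.705, -0.885, 0],
    [-0.705, -0.885, 0],
    [-0.705, -0.885, 0],
    [-0.705, -0.885, 0],
    [0, 0, 0],
    [0, 0, 0]
  ],
  "spin": [0, 0, 0, 0, 0, 0, 0, 0, 0, 0, 0, 0, 0, 0, 0]
}}

```text
time: 2.6
position: [0.4939, 0.0142, 0.2308]
eef_rot: [-180.0, -0.0, 177.4]
force: [-0.7, 0.4, 1.1]
gripper_width: 0.324
```

Run:
```python
from h import *
t=grab_frame("top");s=grab_frame("side");print(get_state()["q"],get_state()["force"])
crop(t,220,150,400,270,4,"t1.png");crop(s,260,110,410,260,4,"s1.png")
```

```text
[-26.71935024  11.72226715  27.39391882  95.95861847  -5.63526544
  73.73678591  89.32678404] [-0.16083524  0.95457052 -1.22796996]
```

View pics/t1.png

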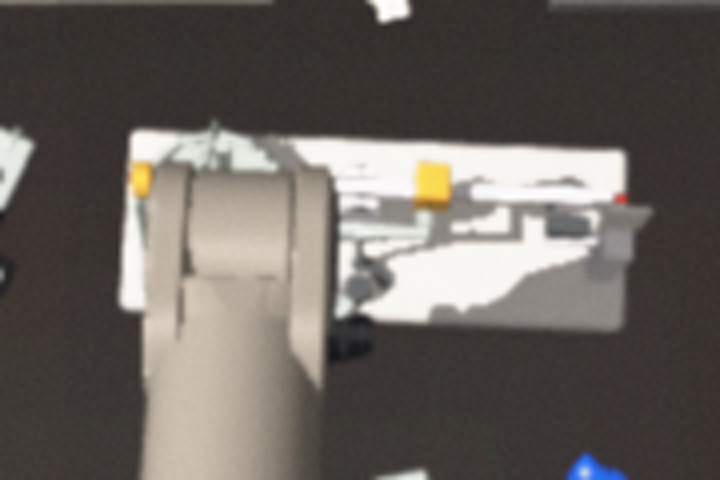

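View pics/s1.png

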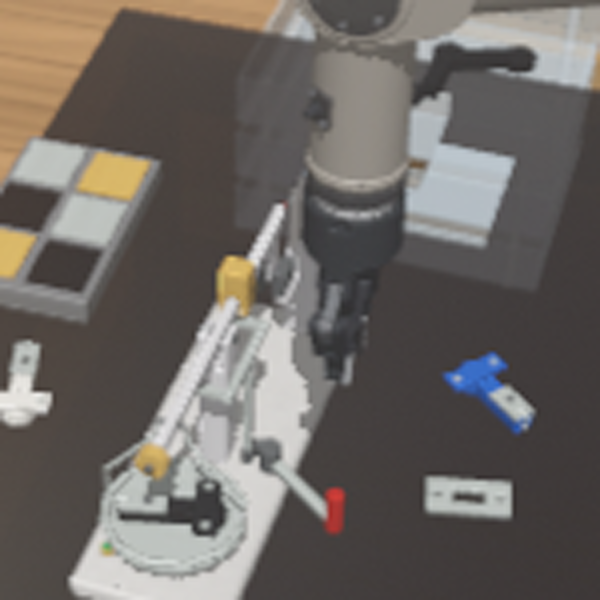

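{"method": "servo_tool", "body": {
  "gripper": [0.67, 0.67, 0.67, 0.67, 0.67, 0.67, 0.67, 0.67, 0.67, 0.67],
  "delta_pos": [
    [0.03, -0.06, 0.75],
    [0, 0, 0.75],
    [0, 0, 0.75],
    [0, 0, 0.75],
    [0, 0, 0.75],
    [0, 0, 0.75],
    [0, 0, 0.75],
    [0, 0, 0.5],
    [0, 0, 0.25],
    [0, 0, 0]
  ],
  "spin": [0, 0, 0, 0, 0, 0, 0, 0, 0, 0]
}}

```text
time: 3.7
position: [0.4913, 0.0134, 0.0505]
eef_rot: [180.0, -0.1, 177.5]
force: [-0.4, -0.3, 0.1]
gripper_width: 0.327
```

Run:
```python
from h import *
t=grab_frame("top");s=grab_frame("side");print(get_state()["position"],get_state()["force"])
np.savez("pics/lockT.npz",**t);np.savez("pics/lockS.npz",**s)
crop(s,290,160,370,260,6,"s2.png")
```

```text
[0.49288143 0.01275126 0.05194903] [-0.35120718  0.62244606 -0.23288885]
```

View pics/s2.png

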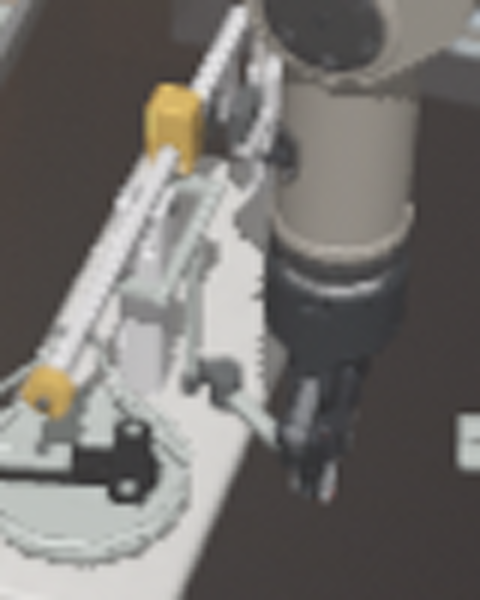

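{"method": "servo_tool", "body": {
  "gripper": [0.67, 0.67, 0.67, 0.67, 0.67, 0.67, 0.67, 0.67, 0.67, 0.67, 0.67, 0.67],
  "delta_pos": [
    [0, -0.1, 0],
    [0, -0.1, 0],
    [0.087, -0.14, 0],
    [0.087, -0.14, 0],
    [0.069, -0.15, 0],
    [0.069, -0.15, 0],
    [0.054, -0.156, 0],
    [0.054, -0.156, 0],
    [0.036, -0.161, 0],
    [0.036, -0.161, 0],
    [0.018, -0.164, 0],
    [0.018, -0.164, 0]
  ],
  "spin": [0, 0, 0, 0, 0, 0, 0, 0, 0, 0, 0, 0]
}}

```text
time: 5.0
position: [0.4739, -0.0401, 0.0511]
eef_rot: [-180.0, -0.0, 177.4]
force: [-1.5, 2.5, -1.2]
gripper_width: 0.333
```

Run:
```python
from h import *
t=grab_frame("top");s=grab_frame("side");print(get_state()["position"],get_state()["force"])
crop(s,290,160,370,260,6,"s3.png");np.savez("pics/midS.npz",**s);np.savez("pics/midT.npz",**t)
```

```text
[ 0.47433051 -0.04118176  0.05134318] [ 0.18452014 -0.33836653 -0.35627496]
```

View pics/s3.png

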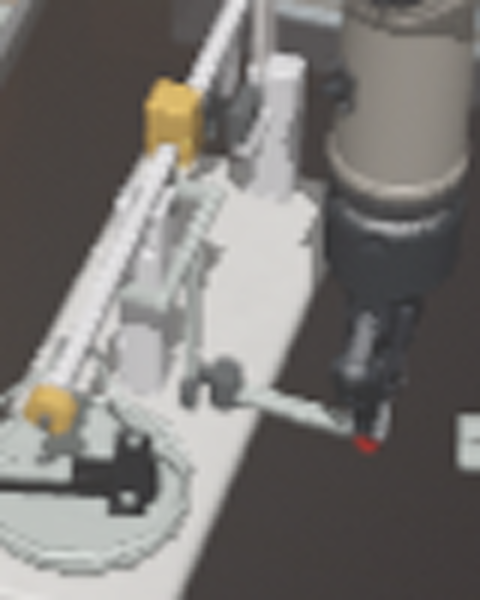

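Lever is about halfway round (post red at crop (365,442)) and the beam is tipping pan-down; I continue.

{"method": "servo_tool", "body": {
  "gripper": [0.67, 0.67, 0.67, 0.67, 0.67, 0.67, 0.67, 0.67, 0.67, 0.67, 0.67],
  "delta_pos": [
    [0, -0.165, 0],
    [0, -0.165, 0],
    [-0.018, -0.164, 0],
    [-0.018, -0.164, 0],
    [-0.036, -0.161, 0],
    [-0.036, -0.161, 0],
    [-0.053, -0.157, 0],
    [-0.053, -0.157, 0],
    [-0.07, -0.148, 0],
    [-0.07, -0.148, 0],
    [0, 0, 0]
  ],
  "spin": [0, 0, 0, 0, 0, 0, 0, 0, 0, 0, 0]
}}

```text
time: 6.2
position: [0.4833, -0.089, 0.0514]
eef_rot: [-179.9, 0.1, 177.3]
force: [0.1, 0.1, 0.5]
gripper_width: 0.324
```

{"method": "servo_tool", "body": {
  "gripper": [0.67, 0.67, 0.67, 0.67, 0.67, 0.67, 0.67, 0.67, 0.67, 0.67],
  "delta_pos": [
    [0, 0, 0],
    [0, 0, 0],
    [0, 0, 0],
    [0, 0, 0],
    [0, 0, 0],
    [0, 0, 0],
    [0, 0, 0],
    [0, 0, 0],
    [0, 0, 0],
    [0, 0, 0]
  ],
  "spin": [0, 0, 0, 0, 0, 0, 0, 0, 0, 0]
}}

```text
time: 7.2
position: [0.4826, -0.0877, 0.0513]
eef_rot: [-180.0, 0.0, 177.4]
force: [-0.0, 0.1, -0.3]
gripper_width: 0.328
```

Run:
```python
from h import *
t=grab_frame("top");s=grab_frame("side");print(get_state()["position"],get_state()["force"],get_state()["time"])
crop(s,290,160,370,260,6,"s4.png");np.savez("pics/f1S.npz",**s);np.savez("pics/f1T.npz",**t)
crop(t,240,170,400,260,5,"t4.png")
```

```text
[ 0.48259839 -0.08763625  0.05130239] [ 0.52239267  0.18032846 -0.14794555] 7.3
```

View pics/s4.png

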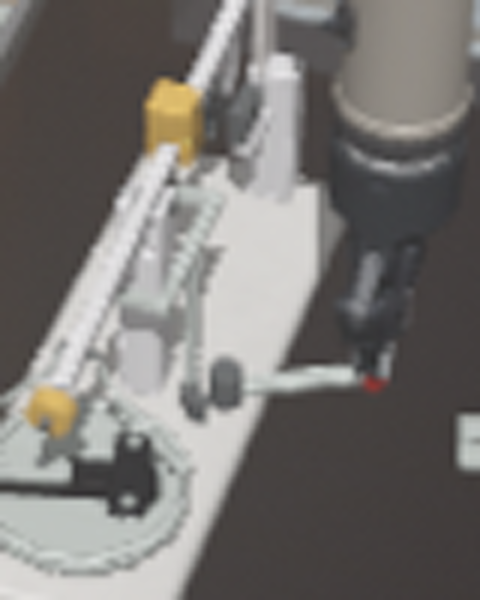

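View pics/t4.png

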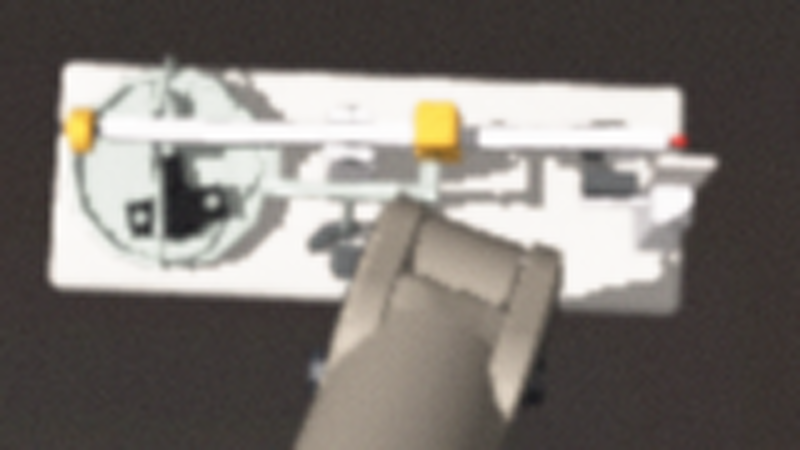

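```bash
cat > tilt.py <<'E'
from h import *
def blob(f,kind):
    hs=cv2.cvtColor(f["color"],cv2.COLOR_RGB2HSV).astype(int);P=pts(f)
    box=(P[...,0]>.58)&(P[...,0]<.66)&(P[...,2]>.12)&(P[...,2]<.235)
    if kind=="tip": m=((hs[...,0]<8)|(hs[...,0]>172))&(hs[...,1]>90)&box&(P[...,1]<-.19)&(P[...,1]>-.26)
    else: m=(hs[...,0]>12)&(hs[...,0]<30)&(hs[...,1]>100)&(hs[...,2]>90)&box&((P[...,1]>.08) if kind=="pan" else (P[...,1]<-.03))
    if m.sum()<2: return None
    v,u=np.nonzero(m); w=hs[...,1][m].astype(float)
    return int(m.sum()),np.round([np.average(u,weights=w),np.average(v,weights=w)],2),np.round(np.nanmean(P[m],0),4)
def beam(f):
    P=pts(f);hs=cv2.cvtColor(f["color"],cv2.COLOR_RGB2HSV)
    m=(abs(P[...,0]-(.6145+.0455*(P[...,1]+.045)))<.007)&(P[...,2]>.14)&(P[...,2]<.215)&(P[...,1]>-.23)&(P[...,1]<.10)&(hs[...,1]<50)&(hs[...,2]>120)
    q=P[m];k=np.ones(len(q),bool)
    for _ in range(8):
        c=np.polyfit(q[k,1]+.045,q[k,2],1);r=q[:,2]-np.polyval(c,q[:,1]+.045);k=abs(r)<max(2*r[k].std(),.002)
    return np.round(c,4),k.sum(),round(r[k].std(),4)
def rep(t,s):
    for n,f in(("T",t),("S",s)):
        print(n,"beam",beam(f))
        for k in("tip","pan","poise"): print("  ",k,blob(f,k))
E
python3 - <<'E'
from tilt import *
for a in(("top0","side0"),("lockT","lockS"),("midT","midS"),("f1T","f1S")):
    print(a);rep(*[dict(np.load(f"pics/{n}.npz")) for n in a])
E
```

```text
('top0', 'side0')
T beam (array([-0.0028,  0.1815]), np.int64(366), np.float64(0.0023))
   tip (3, array([374.68, 199.27]), array([ 0.6073, -0.2256,  0.1732]))
   pan (39, array([254.97, 194.26]), array([0.6208, 0.1078, 0.1838]))
   poise (96, array([327.88, 196.48]), array([ 0.6088, -0.0934,  0.2071]))
S beam (array([-0.0028,  0.1838]), np.int64(168), np.float64(0.0018))
   tip None
   pan (39, array([297.93, 224.61]), array([0.6211, 0.1115, 0.1825]))
   poise (87, array([318.78, 179.81]), array([ 0.6116, -0.0875,  0.2032]))
('lockT', 'lockS')
T beam (array([-0.0037,  0.1814]), np.int64(369), np.float64(0.0023))
   tip (3, array([374.67, 199.27]), array([ 0.606 , -0.2248,  0.1791]))
   pan (40, array([254.94, 194.26]), array([0.6209, 0.1079, 0.1832]))
   poise (97, array([327.85, 196.45]), array([ 0.609 , -0.0933,  0.2069]))
S beam (array([-0.006 ,  0.1836]), np.int64(174), np.float64(0.0021))
   tip None
   pan (40, array([297.83, 224.67]), array([0.6216, 0.111 , 0.1815]))
   poise (88, array([318.82, 179.82]), array([ 0.6114, -0.0876,  0.203 ]))
('midT', 'midS')
T beam (array([-0.
[... 323 characters left out ...]
loat64(0.002))
   tip None
   pan (36, array([298.15, 227.6 ]), array([0.6208, 0.1108, 0.168 ]))
   poise (88, array([318.77, 179.24]), array([ 0.6109, -0.0854,  0.2077]))
('f1T', 'f1S')
T beam (array([-0.114 ,  0.1817]), np.int64(379), np.float64(0.0026))
   tip (3, array([375.15, 198.  ]), array([ 0.6064, -0.2235,  0.1952]))
   pan (43, array([255.83, 195.62]), array([0.6206, 0.107 , 0.1664]))
   poise (99, array([327.12, 196.13]), array([ 0.6088, -0.0912,  0.2115]))
S beam (array([-0.1105,  0.1842]), np.int64(184), np.float64(0.0021))
   tip None
   pan (37, array([298.25, 227.82]), array([0.6207, 0.1107, 0.1668]))
   poise (90, array([318.82, 179.29]), array([ 0.6107, -0.0857,  0.2072]))
```

{"method": "servo_tool", "body": {
  "gripper": [0.67, 0.67, 0.67, 0.67, 0.67, 0.67, 0.67, 0.67, 0.67, 0.67, 0.67, 0.67, 0.67, 0.67, 0.67, 0.67, 0.67, 0.67, 0.67, 0.67],
  "delta_pos": [
    [0, 0.2, 0],
    [0, 0.2, 0],
    [0.07, 0.148, 0],
    [0.07, 0.148, 0],
    [0.053, 0.157, 0],
    [0.053, 0.157, 0],
    [0.036, 0.161, 0],
    [0.036, 0.161, 0],
    [0.018, 0.164, 0],
    [0.018, 0.164, 0],
    [0, 0.165, 0],
    [0, 0.165, 0],
    [-0.018, 0.164, 0],
    [-0.018, 0.164, 0],
    [-0.036, 0.161, 0],
    [-0.036, 0.161, 0],
    [-0.054, 0.156, 0],
    [-0.054, 0.156, 0],
    [-0.069, 0.15, 0],
    [-0.069, 0.15, 0]
  ],
  "spin": [0, 0, 0, 0, 0, 0, 0, 0, 0, 0, 0, 0, 0, 0, 0, 0, 0, 0, 0, 0]
}}

```text
time: 9.3
position: [0.4873, 0.0102, 0.0513]
eef_rot: [180.0, 0.0, 177.4]
force: [-1.8, -1.8, 0.4]
gripper_width: 0.331
```

{"method": "servo_tool", "body": {
  "gripper": [0.67, 0.67],
  "delta_pos": [
    [-0.087, 0.14, 0],
    [-0.05, 0.08, 0]
  ],
  "spin": [0, 0]
}}

```text
time: 9.5
position: [0.4915, 0.0164, 0.0512]
eef_rot: [-180.0, -0.0, 177.4]
force: [-4.1, -5.4, 2.5]
gripper_width: 0.331
```

{"method": "servo_tool", "body": {
  "gripper": [0.67],
  "delta_pos": [
    [-0.035, 0.06, 0]
  ],
  "spin": [0]
}}

```text
time: 9.6
position: [0.4917, 0.0164, 0.0511]
eef_rot: [-179.9, -0.1, 177.3]
force: [-4.0, -5.5, 2.5]
gripper_width: 0.332
```

Run:
```python
from tilt import *
t=grab_frame("top");s=grab_frame("side");st=get_state();print(st["position"],st["force"],st["time"])
rep(t,s)
```

```text
[0.49177914 0.01639183 0.05111895] [-2.11063743 -4.52557266  1.33891677] 9.7
T beam (array([-0.0035,  0.1815]), np.int64(384), np.float64(0.0024))
   tip (3, array([374.67, 199.27]), array([ 0.6062, -0.2249,  0.1781]))
   pan (40, array([254.95, 194.25]), array([0.6209, 0.1079, 0.1834]))
   poise (97, array([327.85, 196.45]), array([ 0.609 , -0.0933,  0.2069]))
S beam (array([-0.0043,  0.1845]), np.int64(163), np.float64(0.002))
   tip None
   pan (40, array([297.85, 224.62]), array([0.6216, 0.1107, 0.1814]))
   poise (89, array([318.86, 179.85]), array([ 0.6113, -0.0877,  0.2029]))
```

{"method": "servo_tool", "body": {
  "gripper": [0.67, 0.67, 0.67, 0.67, 0.67, 0.67, 0.67, 0.53, 0.53, 0.53, 0.53, 0.53, 0.53, 0.53, 0.53, 0.53, 0.53, 0.53],
  "delta_pos": [
    [0, -0.2, 0],
    [0, 0, -0.4],
    [0, 0, -0.8],
    [0, 0, -0.8],
    [0, 0, -0.8],
    [0, 0, -0.8],
    [0, 0, -0.8],
    [0, 0, -0.8],
    [0, 0, -0.8],
    [0, 0, -0.4],
    [-0.693, -0.55, 0],
    [-0.693, -0.55, 0],
    [-0.693, -0.55, 0],
    [-0.693, -0.55, 0],
    [-0.693, -0.55, 0],
    [-0.693, -0.55, 0],
    [0, 0, 0],
    [0, 0, 0]
  ],
  "spin": [0, 0, 0, 0, 0, 0, 0, 0, 0, 0, 0, 0, 0, 0, 0, 0, 0, 0]
}}

```text
time: 11.5
position: [0.6123, -0.0926, 0.2429]
eef_rot: [180.0, -0.0, 177.3]
force: [0.4, 0.4, -0.2]
gripper_width: 0.473
```

Run:
```python
from tilt import *
t=grab_frame("top");s=grab_frame("side");st=get_state();print(st["position"],st["force"],st["time"])
crop(s,270,100,370,250,4,"s5.png");crop(t,240,170,400,260,5,"t5.png")
t0=dict(np.load("pics/lockT.npz"));s0=dict(np.load("pics/lockS.npz"))
for p in((.612,-.094,.212),):
    print(proj(t0,p),proj(s0,p))
```

```text
[ 0.61204794 -0.09128897  0.24330853] [0.70836573 0.51541275 0.03182316] 11.6
[328.11458168 194.92272087] [319.23522944 176.64034444]
```

View pics/s5.png

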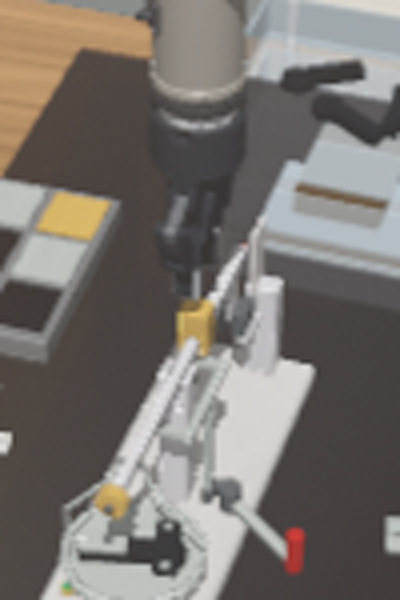

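{"method": "servo_tool", "body": {
  "gripper": [0.53, 0.53, 0.53, 0.53, 0.53, 0.53, 0.53],
  "delta_pos": [
    [0, -0.09, 0.2],
    [0, 0, 0.3],
    [0, 0, 0.3],
    [0, 0, 0.3],
    [0, 0, 0.3],
    [0, 0, 0.3],
    [0, 0, 0]
  ],
  "spin": [0, 0, 0, 0, 0, 0, 0]
}}

```text
time: 12.3
position: [0.6112, -0.0949, 0.1903]
eef_rot: [180.0, -0.2, 177.4]
force: [-0.2, 0.4, 0.7]
gripper_width: 0.466
```

Run:
```python
from tilt import *
s=grab_frame("side");st=get_state();print(st["position"],st["force"],st["time"],st["gripper_width"])
crop(s,290,140,350,220,7,"s6.png")
```

```text
[ 0.61172152 -0.09510931  0.19126372] [-0.85857214  0.56739039  0.38181875] 12.35 0.4681395239149366
```

View pics/s6.png

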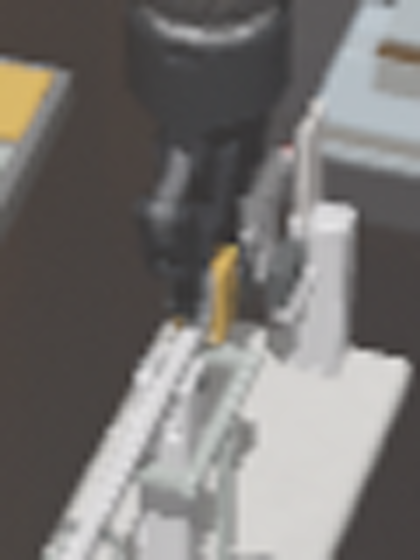

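{"method": "servo_tool", "body": {
  "gripper": [0.53, 0.53, 0.53, 0.53, 0.53, 0.53, 0.53, 0.53, 0.53, 0.53, 0.53, 0.53, 0.53, 0.53, 0.53, 0.53, 0.53],
  "delta_pos": [
    [0, -0.1, 0],
    [0, -0.1, 0],
    [0, -0.1, 0],
    [0, -0.1, 0],
    [0, -0.1, 0],
    [0, -0.1, 0],
    [0, -0.1, 0],
    [0, -0.1, 0],
    [0, -0.1, 0],
    [0, -0.1, 0],
    [0, -0.1, 0],
    [0, -0.1, 0],
    [0, -0.1, 0],
    [0, -0.1, 0],
    [0, -0.1, 0],
    [0, -0.1, 0],
    [0, 0, 0]
  ],
  "spin": [0, 0, 0, 0, 0, 0, 0, 0, 0, 0, 0, 0, 0, 0, 0, 0, 0]
}}

```text
time: 14.05
position: [0.6097, -0.1443, 0.1923]
eef_rot: [-179.9, -0.0, 177.3]
force: [-0.2, -0.7, 0.2]
gripper_width: 0.468
```

Run:
```python
from rig import *
st=get_state();print(st["position"],st["force"],st["time"],st["gripper_width"])
```

```text
[ 0.60974134 -0.14433682  0.19225045] [-0.17738839 -0.67802214  0.24836731] 14.05 0.4675757919950176
```

{"method": "servo_tool", "body": {
  "gripper": [0.53, 0.53, 0.53, 0.53, 0.53],
  "delta_pos": [
    [0, 0.1, 0],
    [0, 0.1, 0],
    [0, 0, -0.6],
    [0, 0, -0.6],
    [0, 0, -0.6]
  ],
  "spin": [0, 0, 0, 0, 0]
}}

```text
time: 14.55
position: [0.6099, -0.1372, 0.2466]
eef_rot: [-180.0, -0.1, 177.4]
force: [0.2, 0.5, 0.6]
gripper_width: 0.468
```

Run:
```python
from tilt import *
t=grab_frame("top");s=grab_frame("side");st=get_state();print(st["position"],st["force"],st["time"])
rep(t,s)
crop(s,290,140,370,240,6,"s7.png")
```

```text
[ 0.61165963 -0.13801643  0.24911614] [ 0.88450619  0.45033479 -1.04891518] 14.65
T beam (array([0.0039, 0.181 ]), np.int64(258), np.float64(0.0026))
   tip (4, array([374.55, 199.4 ]), array([ 0.6059, -0.2245,  0.1775]))
   pan (40, array([254.92, 194.25]), array([0.6208, 0.1078, 0.1839]))
   poise None
S beam (array([-0.0042,  0.184 ]), np.int64(163), np.float64(0.0017))
   tip None
   pan (37, array([297.86, 224.54]), array([0.6213, 0.1113, 0.1825]))
   poise (83, array([322.74, 172.97]), array([ 0.6089, -0.1276,  0.2016]))
```

View pics/s7.png

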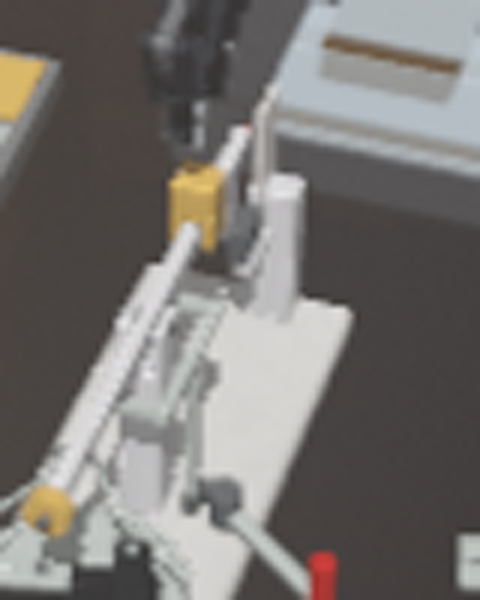

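{"method": "servo_tool", "body": {
  "gripper": [0.67, 0.67, 0.67, 0.67, 0.67, 0.67, 0.67, 0.67, 0.67, 0.67, 0.67, 0.67, 0.67, 0.67, 0.67, 0.67, 0.67, 0.67],
  "delta_pos": [
    [0.711, 0.79, 0],
    [0.711, 0.79, 0],
    [0.711, 0.79, 0],
    [0.711, 0.79, 0],
    [0.711, 0.79, 0],
    [0.711, 0.79, 0],
    [0, 0, 0],
    [0, 0, 0.5],
    [0, 0, 0.75],
    [0, 0, 0.75],
    [0, 0, 0.75],
    [0, 0, 0.75],
    [0, 0, 0.75],
    [0, 0, 0.75],
    [0, 0, 0.75],
    [0, 0, 0.5],
    [0, 0, 0.35],
    [0, 0, 0]
  ],
  "spin": [0, 0, 0, 0, 0, 0, 0, 0, 0, 0, 0, 0, 0, 0, 0, 0, 0, 0]
}}

```text
time: 16.45
position: [0.4875, 0.0099, 0.0466]
eef_rot: [-179.9, -0.2, 177.3]
force: [-0.2, 0.2, -0.1]
gripper_width: 0.336
```

Run:
```python
from tilt import *
t=grab_frame("top");s=grab_frame("side");st=get_state();print(st["position"],st["force"],st["time"])
np.savez("pics/lock2T.npz",**t);np.savez("pics/lock2S.npz",**s)
rep(t,s)
```

```text
[0.48932427 0.01020183 0.04842245] [ 0.50233655 -0.67230389  0.20877764] 16.55
T beam (array([-0.0009,  0.1814]), np.int64(367), np.float64(0.0024))
   tip (3, array([374.67, 199.27]), array([ 0.6066, -0.2251,  0.1766]))
   pan (40, array([254.93, 194.26]), array([0.6208, 0.1078, 0.1837]))
   poise (94, array([342.57, 197.12]), array([ 0.6067, -0.1336,  0.2071]))
S beam (array([0.0037, 0.1838]), np.int64(168), np.float64(0.0018))
   tip None
   pan (38, array([297.93, 224.48]), array([0.6212, 0.1111, 0.1826]))
   poise (85, array([322.72, 172.84]), array([ 0.609 , -0.1275,  0.2021]))
```

{"method": "servo_tool", "body": {
  "gripper": [0.67, 0.67, 0.67, 0.67, 0.67, 0.67, 0.67, 0.67, 0.67, 0.67, 0.67, 0.67, 0.67, 0.67, 0.67, 0.67, 0.67, 0.67, 0.67, 0.67],
  "delta_pos": [
    [-0.08, -0.1, -0.07],
    [0, -0.02, 0],
    [0.087, -0.14, 0],
    [0.087, -0.14, 0],
    [0.069, -0.15, 0],
    [0.069, -0.15, 0],
    [0.054, -0.156, 0],
    [0.054, -0.156, 0],
    [0.036, -0.161, 0],
    [0.036, -0.161, 0],
    [0.018, -0.164, 0],
    [0.018, -0.164, 0],
    [0, -0.165, 0],
    [0, -0.165, 0],
    [-0.018, -0.164, 0],
    [-0.018, -0.164, 0],
    [-0.036, -0.161, 0],
    [-0.036, -0.161, 0],
    [-0.053, -0.157, 0],
    [-0.053, -0.157, 0]
  ],
  "spin": [0, 0, 0, 0, 0, 0, 0, 0, 0, 0, 0, 0, 0, 0, 0, 0, 0, 0, 0, 0]
}}

```text
time: 18.55
position: [0.4781, -0.0781, 0.0504]
eef_rot: [-180.0, 0.0, 177.4]
force: [-1.3, 1.5, 0.5]
gripper_width: 0.333
```

{"method": "servo_tool", "body": {
  "gripper": [0.67, 0.67, 0.67, 0.67, 0.67, 0.67, 0.67, 0.67, 0.67, 0.67, 0.67, 0.67, 0.67],
  "delta_pos": [
    [-0.07, -0.148, 0],
    [-0.07, -0.148, 0],
    [0, 0.06, 0],
    [0, 0, 0],
    [0, 0, 0],
    [0, 0, 0],
    [0, 0, 0],
    [0, 0, 0],
    [0, 0, 0],
    [0, 0, 0],
    [0, 0, 0],
    [0, 0, 0],
    [0, 0, 0]
  ],
  "spin": [0, 0, 0, 0, 0, 0, 0, 0, 0, 0, 0, 0, 0]
}}

```text
time: 19.85
position: [0.4818, -0.0849, 0.0504]
eef_rot: [180.0, 0.0, 177.4]
force: [0.2, 0.1, -0.2]
gripper_width: 0.329
```

Run:
```python
from tilt import *
for i in range(3):
    t=grab_frame("top");s=grab_frame("side");st=get_state();print(st["position"],st["force"],st["time"])
    rep(t,s)
crop(s,290,140,370,240,6,"s8.png")
```

```text
[ 0.48183122 -0.08492824  0.05039755] [-0.53998516  0.86314494  0.28938134] 19.95
T beam (array([-0.0008,  0.1818]), np.int64(364), np.float64(0.0025))
   tip (3, array([374.67, 199.26]), array([ 0.6069, -0.2254,  0.1748]))
   pan (40, array([254.93, 194.26]), array([0.6207, 0.1078, 0.1843]))
   poise (93, array([342.62, 197.07]), array([ 0.6067, -0.1337,  0.2075]))
S beam (array([0.0027, 0.1844]), np.int64(169), np.float64(0.002))
   tip None
   pan (38, array([297.91, 224.53]), array([0.6213, 0.1109, 0.1822]))
   poise (85, array([322.72, 172.84]), array([ 0.609 , -0.1277,  0.202 ]))
[ 0.48182221 -0.08492523  0.05041204] [-0.51229248 -0.49957515 -0.32152574] 20.05
T beam (array([-0.0016,  0.1815]), np.int64(369), np.float64(0.0022))
   tip (3, array([374.67, 199.26]), array([ 0.6062, -0.2249,  0.1784]))
   pan (40, array([254.93, 194.25]), array([0.6207, 0.1077, 0.1844]))
   poise (95, array([342.61, 197.17]), array([ 0.6065, -0.1337,  0.2073]))
S beam (array([-0.0014,  0.1843]), np.int64(175), np.float64(0.0021))
   tip None
   pan (38, array([297.92, 224.53]), array([0.6211, 0.1115, 0.1828]))
   poise (85, array([322.72, 172.84]), array([ 0.609 , -0.1275,  0.2022]))
[ 0.48179081 -0.08491903  0.05039294] [0.19382132 0.21747302 0.21454651] 20.15
T beam (array([0.0006, 0.1815]), np.int64(351), np.float64(0.0021))
   tip (3, array([374.67, 199.27]), array([ 0.6066, -0.2252,  0.1764]))
   pan (38, array([254.96, 194.13]), array([0.6211, 0.1077, 0.1842]))
   poise (95, array([342.56, 197.1 ]), array([ 0.6068, -0.1334,  0.2076]))
S beam (array([0.0007, 0.1844]), np.int64(160), np.float64(0.0015))
   tip None
   pan (40, array([297.86, 224.5 ]), array([0.6216, 0.1105, 0.1818]))
   poise (85, array([322.72, 172.84]), array([ 0.609 , -0.1275,  0.2022]))
```

View pics/s8.png

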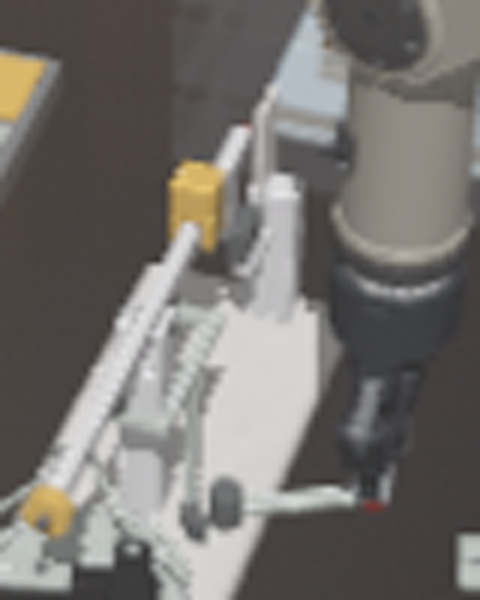

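{"method": "servo_tool", "body": {
  "gripper": [0.67, 0.67, 0.67, 0.67, 0.67, 0.67, 0.67, 0.67, 0.67, 0.67, 0.67, 0.67, 0.67, 0.67, 0.67],
  "delta_pos": [
    [0, 0, 0],
    [0, 0, 0],
    [0, 0, 0],
    [0, 0, 0],
    [0, 0, 0],
    [0, 0, 0],
    [0, 0, 0],
    [0, 0, 0],
    [0, 0, 0],
    [0, 0, 0],
    [0, 0, 0],
    [0, 0, 0],
    [0, 0, 0],
    [0, 0, 0],
    [0, 0, 0]
  ],
  "spin": [0, 0, 0, 0, 0, 0, 0, 0, 0, 0, 0, 0, 0, 0, 0]
}}

```text
time: 21.65
position: [0.4818, -0.0849, 0.0504]
eef_rot: [-180.0, -0.0, 177.4]
force: [-0.1, -0.1, -0.4]
gripper_width: 0.331
```

Run:
```python
from tilt import *
t=grab_frame("top");s=grab_frame("side");st=get_state();print(st["position"],st["force"],st["time"])
rep(t,s)
```

```text
[ 0.48180507 -0.08492437  0.0504049 ] [-0.25067448  0.15883012  0.35993358] 21.75
T beam (array([-0.0018,  0.1816]), np.int64(362), np.float64(0.0023))
   tip (3, array([374.67, 199.27]), array([ 0.6067, -0.2252,  0.176 ]))
   pan (40, array([254.93, 194.25]), array([0.6207, 0.1078, 0.1841]))
   poise (94, array([342.65, 197.13]), array([ 0.6068, -0.1338,  0.2066]))
S beam (array([-0.003 ,  0.1842]), np.int64(178), np.float64(0.0022))
   tip None
   pan (39, array([297.92, 224.55]), array([0.6213, 0.1107, 0.1818]))
   poise (85, array([322.72, 172.84]), array([ 0.6091, -0.128 ,  0.2017]))
```

{"method": "servo_tool", "body": {
  "gripper": [0.67, 0.67, 0.67, 0.67, 0.67, 0.67, 0.67, 0.67, 0.67, 0.67, 0.67, 0.67, 0.67, 0.67, 0.67, 0.67, 0.67, 0.67, 0.67, 0.67],
  "delta_pos": [
    [0, 0.16, 0],
    [0, 0.16, 0],
    [0.07, 0.148, 0],
    [0.07, 0.148, 0],
    [0.053, 0.157, 0],
    [0.053, 0.157, 0],
    [0.036, 0.161, 0],
    [0.036, 0.161, 0],
    [0.018, 0.164, 0],
    [0.018, 0.164, 0],
    [0, 0.165, 0],
    [0, 0.165, 0],
    [-0.018, 0.164, 0],
    [-0.018, 0.164, 0],
    [-0.036, 0.161, 0],
    [-0.036, 0.161, 0],
    [-0.054, 0.156, 0],
    [-0.054, 0.156, 0],
    [-0.069, 0.15, 0],
    [-0.069, 0.15, 0]
  ],
  "spin": [0, 0, 0, 0, 0, 0, 0, 0, 0, 0, 0, 0, 0, 0, 0, 0, 0, 0, 0, 0]
}}

```text
time: 23.75
position: [0.4865, 0.0106, 0.0505]
eef_rot: [180.0, 0.0, 177.4]
force: [-1.0, -1.8, -0.2]
gripper_width: 0.332
```

{"method": "servo_tool", "body": {
  "gripper": [0.67, 0.67, 0.67],
  "delta_pos": [
    [-0.087, 0.14, 0],
    [-0.05, 0.08, 0],
    [0, 0, 0]
  ],
  "spin": [0, 0, 0]
}}

```text
time: 24.05
position: [0.4906, 0.0164, 0.0503]
eef_rot: [-180.0, -0.0, 177.4]
force: [-0.4, -2.3, 0.1]
gripper_width: 0.33
```

{"method": "servo_tool", "body": {
  "gripper": [0.67, 0.67, 0.67, 0.67, 0.67, 0.67, 0.67, 0.67, 0.67, 0.67, 0.67, 0.67, 0.67, 0.67, 0.67, 0.67],
  "delta_pos": [
    [0, -0.18, 0],
    [0, 0, -0.4],
    [0, 0, -0.8],
    [0, 0, -0.8],
    [0, 0, -0.8],
    [0, 0, -0.8],
    [0, 0, -0.8],
    [0, 0, -0.8],
    [0, 0, -0.6],
    [0.9, 0.3, 0],
    [0.9, 0.3, 0],
    [0.9, 0.3, 0],
    [0.5, 0.5, 0],
    [0, 0.9, 0],
    [0, 0, 0],
    [0, 0, 0]
  ],
  "spin": [0, 0, 0, 0, 0, 0, 0, 0, 0, 0, 0, 0, 0, 0, 0, 0]
}}

```text
time: 25.65
position: [0.398, 0.0848, 0.2253]
eef_rot: [180.0, 0.1, 177.5]
force: [-0.7, -0.6, -0.6]
gripper_width: 0.33
```

Run:
```python
from tilt import *
t=grab_frame("top");s=grab_frame("side");st=get_state();print(st["position"],st["force"],st["time"])
rep(t,s)
for n,f in(("side",s),("top",t),("side0",dict(np.load("pics/side0.npz"))),("top0",dict(np.load("pics/top0.npz")))):
    hsv=cv2.cvtColor(f["color"],cv2.COLOR_RGB2HSV);P=pts(f)
    red=((hsv[...,0]<8)|(hsv[...,0]>172))&(hsv[...,1]>150)&(hsv[...,2]>80)&(P[...,0]>.4)&(P[...,0]<.56)
    v,u=np.nonzero(red);print(n,len(u),u.mean() if len(u) else 0,v.mean() if len(u) else 0)
crop(s,270,140,400,270,5,"s9.png")
```

```text
[0.39801035 0.08356206 0.22494004] [ 1.0494611  -0.13178753  0.37498257] 25.75
T beam (array([0.0039, 0.1819]), np.int64(351), np.float64(0.0022))
   tip (3, array([374.67, 199.27]), array([ 0.607 , -0.2255,  0.1743]))
   pan (40, array([254.93, 194.25]), array([0.6208, 0.1078, 0.1837]))
   poise (94, array([342.58, 197.03]), array([ 0.6069, -0.1335,  0.2077]))
S beam (array([0.0011, 0.1839]), np.int64(161), np.float64(0.0015))
   tip None
   pan (39, array([297.92, 224.56]), array([0.6209, 0.1118, 0.1831]))
   poise (85, array([322.72, 172.84]), array([ 0.6089, -0.1273,  0.2023]))
side 41 343.390243902439 236.90243902439025
top 32 290.28125 245.0
side0 40 343.375 236.925
top0 34 290.4117647058824 245.0
```

View pics/s9.png

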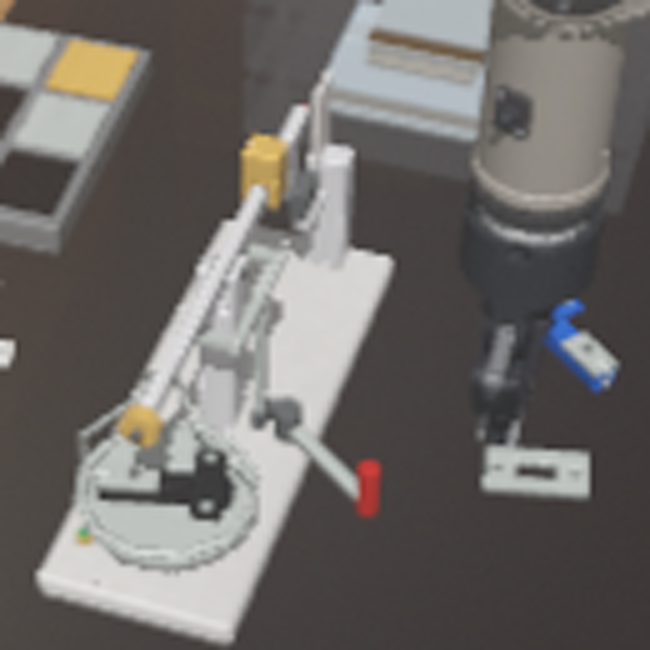

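The red post is back at its starting pixel (343.4, 236.9) with the beam level, the hinge in the pan and the gripper clear, so I hand in.

```bash
python3 -c "
from rig import *
print(finish_job())"
```

```text
the job is handed in; nothing more can be done
None
```

The scale is set to the hinge and locked again; I handed the job in at about 26 s of the 72 s allowed.

- **First free:** I eased the lever over to about 1.1 rad. The beam tipped pan-down by about 0.11 rad, so the sliding weight was roughly 41 mm short of its balance place.
- **Setting:** With the beam locked, I nudged the weight 40 mm outwards using the open jaws, without gripping it.
- **Second free:** The beam floated level for nearly 3 s. The depth slopes stayed within about 0.003 rad of zero (noise about 0.004). The pointer and pan pixels did not move compared with the locked beam. I then locked it again.
- **Last checks:**
  - The lever grip is at its starting pixel to within 0.2 px.
  - The beam is level. The final slope readings were 0.004 in the top view and 0.001 in the side view, which agree within the noise.
  - The hinge looks unmoved in the pan and the gripper is clear.
  - The side camera never picked up the pointer, so the pointer check rests on the top view only.
- **Force:** The most I read was about 7 N at the lever, when it reached its locked stop the first time. I never drove it onto the free stop.

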